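# Set an angle bracket on the step jaws of a drill vise

### The arm

A 6-joint arm with a two-finger parallel gripper is mounted at the origin on the work surface. World frame = base frame: x ahead of the robot, y to its left, z up, the work surface at z = 0. Lengths are in m, angles in rad, forces in N, time in s.
With the tool pointing down it reaches from about 0.275 to 0.825 m from the base axis. Payload 4.9 kg.
Tool frame: the origin (TCP) lies midway between the tips of the shut fingers; the grasp point (between the pads) lies 19 mm behind it (bot.grip_depth is the distance from the TCP to the grasp point, in m); y points along the fingers, x is the direction in which the jaws open and shut, and the axes are right-handed (so a half turn about y gives the same grasp; the last joint's range is limited). The gripper opens to 85 mm and grips with 20 to 120 N. Pads are 22 mm wide; open, the fingers measure 114 mm over their backs; the gripper's body (76 mm by 85 mm) begins 54 mm behind the grasp point. The pads swing forward as they close: fully open they stand 13 mm farther back than shut.
Start: joints at [-1.463, 0.326, -0.193, 1.052, 0, 1.437], TCP at [0.132, -0.534, 0.231] pointing down, gripper open.
Joint ranges: [-2.65, 2.65], [-0.97, 1.79], [-1.3, 1.35], [-1.93, 2.1], [-1.47, 1.37], [-3.14, 3.14]. Speed limits (rad/s): [2.57, 2.57, 3.14, 3.14, 3.14, 3.14].

### API

Orientations are given as a unit quaternion [w, x, y, z].
In Python, from cell import bot gives the robot as it stands. Calls block until the motion is done:
- bot.move_pose(position, orientation): joint-space move of the TCP to a pose.
- bot.move_linear(position, speed=0.15, rotation=None, until_force=None): straight line of the TCP; rotation=None keeps the orientation; speed is the mean speed in m/s. With until_force (N) it stops when the force on the tool has changed by that much, and returns True; else False.
- bot.goto_joints(angles): joint-space move.
- bot.set_gripper(opening, grasp_force=None): opening from 0.0 (shut) to 1.0 (fully open); grasp_force is the grip in N (None keeps the last); returns when the fingers have stopped.
- bot.wait(seconds).
- bot.solve_ik(position, orientation): joint angles nearest the present ones, or None.
- bot.camera(name): name is "scene" or "top" or "wrist"; returns the picture (400x640x3 uint8, red, green, blue); there is no depth.
- bot.calibration(name): a dict with "mtx" (3x3 intrinsics, pixels), "extrinsics" (4x4, takes a point from world to camera coordinates); the wrist camera has in their place "hand_eye" (4x4, takes a point from camera to tool coordinates, whose origin is the TCP and whose axes are the tool frame's). Camera axes: x right, y down, z forward; pixel columns grow to the right and rows downward; lengths in m; the calibration is good to about 2 mm. A picture is of the moment at which its call begins: read the wrist's pose just before it. calibration takes no time and is no camera call.
A pose or a line that the arm cannot do raises bot.PlanningError and nothing moves.
- bot.close_job(): hands the job in, once; it reports no verdict.
Trained networks look in the newest picture that a camera, given by its name, has taken for a name from the list of things; names that differ only in an ending like _2 or _b are one class to them, and where a whole thing is asked for, a point or a joint stands for the part that bears it (a point fixed in the world has none). Each returns a list of dicts, best first, with "confidence" (0 to 1); they miss things now and then, are a little off and sometimes report something else, mostly with a low value. They report only what shows in the picture. A call takes as long as a camera call. They do not tell look-alikes from the thing itself.
- bot.search_frame(camera, thing): "bbox" ([left, top, width, height] in pixels, round what is visible of it).
Readings, each from a call of its own:
- bot.read_clock(): time.
- bot.read_joint_positions(): joint angles.
- bot.read_joint_vel(): joint speeds.
- bot.read_joint_efforts(): joint torques, N m.
- bot.read_position(): TCP position.
- bot.read_tool_rot(): TCP orientation.
- bot.read_ft_force(): force on the tool from outside, world axes, zero at the start.
- bot.read_moment(): the same for the moment, N m.
- bot.read_gripper_width(): opening from 0.0 (shut) to 1.0 (fully open).
Only numpy, scipy, OpenCV 4.12 (cv2) and the standard library are available. Lean on these libraries where they do the work, as an engineer would, in place of code of your own. Each camera call takes 0.05 s, during which the arm holds its last target.

### The job

Set the steel angle bracket up in the drill vise for drilling: base lying flat on the narrow steps of both jaws, about midway along them, the outside of its upright against the fixed jaw, and the sliding jaw pushed up snug against the end of the base. The vise stands open too wide for the bracket to rest on both steps, so slide the jaw in to suit before you lay it down; lower the bracket in gently rather than dropping it. Leave the spanner, the oil bottle and the hammer where they are.

Things in the scene. Friction and masses are not known exactly. Their poses are not given: they have to be found in the camera images.
- bracket: Loose bright steel L-shaped angle bracket, 0.4 to 0.8 kg. Base 70 (x) x 64 (y) x 12 mm thick; upright wall 12 mm thick (x), 64 wide (y), top 64 mm above the underside, flush with the base's -x end. Grip across the upright from above. Origin: centre of the underside, z up. Centre of mass x = -12, z = 20 mm. Starts on its base on the bench, left of the vise, at many yaws.
- heel (a point): Middle of the lower outside edge of the bracket's upright (x = -35 mm, y = 0, z = 0 in the bracket's frame). The upright's outside face is the plane x = -35 mm.
- vise: Grey drill-press vise bolted to the bench. Origin: on the bench below the middle of the fixed jaw's gripping face (plane x = 0; its back is x = -36 mm); +x runs from the fixed to the sliding jaw, y along the jaws, z up. Jaws 110 mm long (y -55 to 55), tops at z = 90 mm. Nut block at the far end: x 164 to 190 mm, top z = 60. Bolting lugs to y = +-75 mm, x 25 to 75, below z = 25.
- seat (a point): Vise point x = 35, y = 0, z = 80 mm, vise axes: where the bracket's origin belongs once clamped, its axes along the vise's. Each jaw has a ledge (step) all along it, top z = 80 mm, sticking out 12 mm from the gripping face towards the other jaw; the face shows 10 mm above it. Between the two steps is open space down to z = 38 mm.
- vise_jaw (a joint): Quick-slide jaw: how much farther apart, in m, the two gripping faces stand than the bracket's 70 mm length (0 = closed on the bracket; opening = 70 mm + value). Starts at 0.028 to 0.048, range -0.046 to 0.055. Pushed along the vise's x it slides with 5 N of friction and stays where left. Its gripping face is at vise x = 70 mm + value, its flat upright back at 106 mm + value.
- jaw_back (a point): Middle of the sliding jaw's back (face away from the fixed jaw), z = 88 mm, 2 mm below its top edge. Push here from above with shut fingers, between z = 64 and 90 mm. Below z = 53 mm an 18 mm spindle runs out of the middle of the back through the nut block to a cross bar 167 mm behind it (104 mm long, top z = 66); all move with the jaw.
- spanner: Bystander: loose steel spanner, 190 mm long, lying on the bench on the far side. Origin: underside, about the middle.
- oil: Bystander: loose grey oil bottle, 60 mm diameter, 150 mm tall, standing on the bench at the far left. Origin: centre of its foot.
- hammer: Bystander: loose hammer, 260 mm long, lying on the bench at the left. Origin: underside, about the middle.
There are look-alikes about, which are no part of the job. There is more than one size of the bracket; the one meant has the size given above.

How it is judged:
By the outcome, as a careful person would: the job done as asked, in the order asked, and still so for the second after the job is handed in, with the robot touching nothing.
It also fails if it takes over 61 s, if anything falls off the work surface, if the arm or the gripper's body presses on something with over 40 N, if the wrist force passes 120 N, or if a joint passes its speed limit or range.

## Working session

There is one attempt and no reset: what is moved stays moved. The work goes in short steps, each a Python script; the robot and the scene stay as the last script left them, time stands still between calls to the robot, and variables do not carry over. Pictures are saved under pics/ and viewed, and the job is handed in when it is done.

```bash
mkdir -p pics; ls; cat > h.py <<'E'
from cell import bot
import numpy as np, cv2
def save(cam,name):
    im=bot.camera(cam); cv2.imwrite(f'pics/{name}.png',im[:,:,::-1]); return im
E
python3 - <<'E'
from h import *
np.set_printoptions(precision=4,suppress=True)
print(bot.read_clock())
for c in ['top','scene']:
    save(c,c+'0'); k=bot.calibration(c); print(c,k['mtx'],k['extrinsics'])
    for t in ['bracket','vise','jaw_back','spanner','oil','hammer']:
        print(t,[(np.round(d['bbox']).tolist(),round(d['confidence'],2)) for d in bot.search_frame(c,t)])
print(bot.calibration('wrist'), bot.read_clock(), bot.read_tool_rot())
E
```

```text
pics
0.0
top [[511.7743   0.     324.5528]
 [  0.     511.7743 204.5092]
 [  0.       0.       1.    ]] [[ 0.014  -0.9996  0.0238  0.2142]
 [-0.9963 -0.0159 -0.084   0.5738]
 [ 0.0844 -0.0225 -0.9962  1.2069]
 [ 0.      0.      0.      1.    ]]
bracket [([311.0, 156.0, 37.0, 43.0], 0.89), ([276.0, 216.0, 35.0, 38.0], 0.84), ([246.0, 279.0, 53.0, 43.0], 0.71)]
vise [([370.0, 179.0, 64.0, 162.0], 0.66)]
jaw_back [([376.0, 243.0, 60.0, 97.0], 0.87)]
spanner [([383.0, 98.0, 33.0, 75.0], 0.97)]
oil [([255.0, 132.0, 24.0, 34.0], 0.68), ([187.0, 165.0, 42.0, 110.0], 0.24)]
hammer [([187.0, 165.0, 38.0, 110.0], 0.73)]
scene [[432.8239   0.     315.8862]
 [  0.     432.8239 204.1048]
 [  0.       0.       1.    ]] [[-0.7975  0.6033 -0.0039  0.3169]
 [ 0.3815  0.4992 -0.778  -0.2707]
 [-0.4674 -0.6219 -0.6283  1.3351]
 [ 0.      0.      0.      1.    ]]
bracket [([346.0, 217.0, 38.0, 25.0], 0.9), ([259.0, 195.0, 63.0, 69.0], 0.81), ([401.0, 192.0, 61.0, 44.0], 0.75)]
vise [([232.0, 124.0, 146.0, 85.0], 0.91)]
jaw_back [([283.0, 122.0, 92.0, 51.0], 0.78)]
spanner [([156.0, 203.0, 89.0, 29.0], 0.72)]
oil [([288.0, 236.0, 38.0, 78.0], 0.6)]
hammer [([360.0, 274.0, 130.0, 86.0], 0.81)]
{'mtx': array([[324.7794,   0.    , 324.3885],
       [  0.    , 324.7794, 201.4742],
       [  0.    ,   0.    ,   1.    ]]), 'hand_eye': array([[ 1.    ,  0.001 , -0.    ,  0.0008],
       [ 0.0004, -0.3245,  0.9459, -0.1423],
       [ 0.0009, -0.9459, -0.3245,  0.0841],
       [ 0.    ,  0.    ,  0.    ,  1.    ]])} 0.7 [-0.5566  0.5567 -0.436   0.4361]
```

View images.

```bash
python3 -c "
import cv2
a=cv2.imread('pics/top0.png');cv2.imwrite('pics/top0c.png',cv2.resize(a[85:345,175:445],None,fx=2.3,fy=2.3,interpolation=2)[:600])
a=cv2.imread('pics/scene0.png');cv2.imwrite('pics/scene0c.png',cv2.resize(a[90:370,150:500],None,fx=2.1,fy=2.1,interpolation=2))"
```

```text
(no output)
```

View pics/top0c.png

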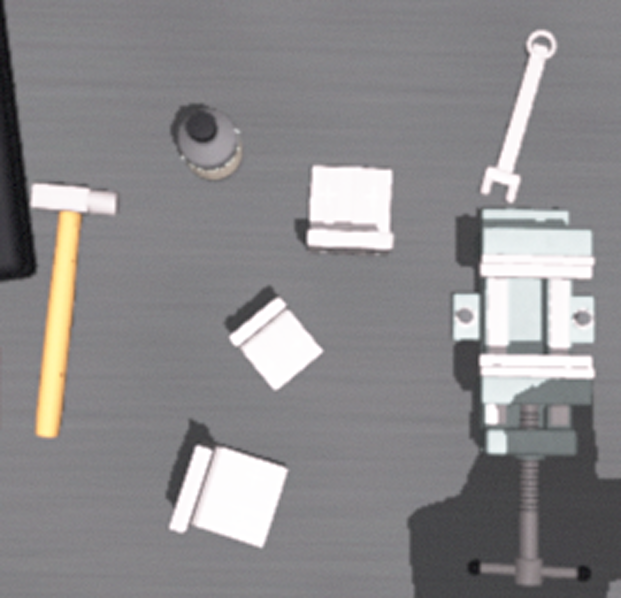

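View pics/scene0c.png

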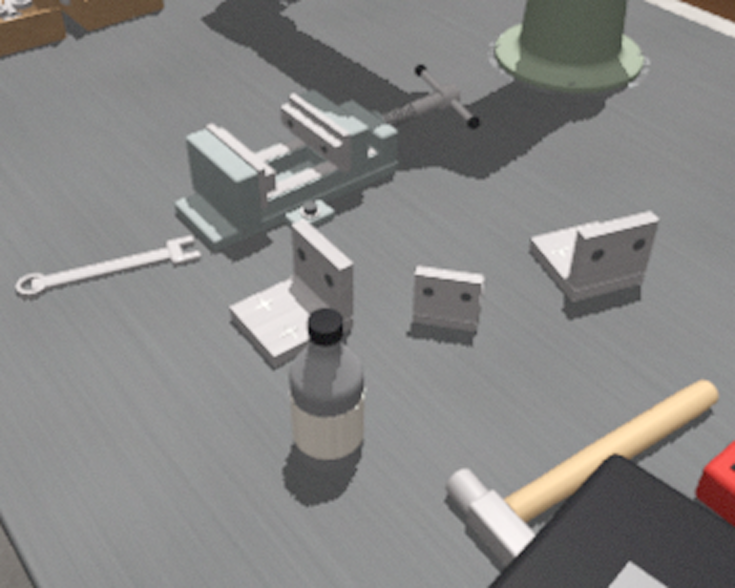

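```bash
python3 -c "
import cv2
a=cv2.imread('pics/top0.png')
for n,(x,y,w,h) in dict(A=(300,146,60,60),B=(264,205,60,60),C=(235,268,75,60)).items():
    cv2.imwrite(f'pics/t{n}.png',cv2.resize(a[y:y+h,x:x+w],None,fx=6,fy=6,interpolation=2))
import numpy as np
cv2.imwrite('pics/tABC.png',np.hstack([cv2.imread(f'pics/t{n}.png') for n in 'AB']))
"
```

```text
(no output)
```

View pics/tABC.png

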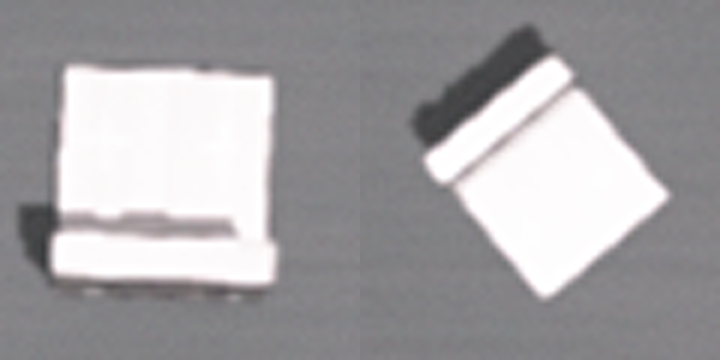

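View pics/tC.png

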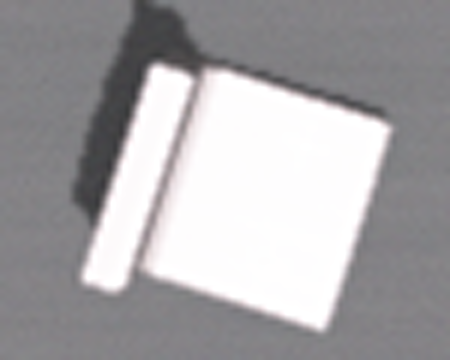

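```bash
cat >> h.py <<'E'
def proj(cam,P):
    k=bot.calibration(cam);E=k['extrinsics'];p=np.atleast_2d(P)@E[:3,:3].T+E[:3,3]
    q=p@k['mtx'].T; return q[:,:2]/q[:,2:]
def ray(cam,uv,z):
    k=bot.calibration(cam);E=k['extrinsics'];R=E[:3,:3];c=-R.T@E[:3,3]
    d=R.T@np.linalg.solve(k['mtx'],[uv[0],uv[1],1]);return c+d*(z-c[2])/d[2]
E
python3 - <<'E'
from h import *
from scipy.optimize import least_squares
np.set_printoptions(precision=4,suppress=True)
# order: outer y+, outer y-, inner y+, inner y-, far y+, far y-
D={'A':((300,146),[(52,280),(274,283),(52,232),(275,240),(66,66),(272,74)]),
'B':((264,205),[(195,55),(64,155),(214,74),(83,184),(308,196),(187,298)]),
'C':((235,268),[(155,63),(82,283),(192,77),(122,292),(390,127),(325,330)])}
def mod(p,t=.012):
    x,y,a,L,W,H=p; l=L/2;w=W/2
    P=np.array([(-l,w,H),(-l,-w,H),(-l+t,w,H),(-l+t,-w,H),(l,w,t),(l,-w,t)])
    c,s=np.cos(a),np.sin(a)
    Q=P.copy();Q[:,0]=x+c*P[:,0]-s*P[:,1];Q[:,1]=y+s*P[:,0]+c*P[:,1];return Q
for n,(o,c) in D.items():
    uv=(np.array(c)+.5)/6-.5+np.array(o)
    ctr=ray('top',uv.mean(0),.03)
    for sc in (1,None):
        if sc:
            f=lambda q:np.r_[(proj('top',mod([q[0],q[1],q[2],.07,.064,.064]))-uv).ravel()]
            q0=3
        else:
            f=lambda q:(proj('top',mod([q[0],q[1],q[2],.07*q[3],.064*q[4],.064*q[3]]))-uv).ravel()
            q0=5
        a0=(ray('top',uv[4:].mean(0),.012)-ray('top',uv[:2].mean(0),.064));a=np.arctan2(a0[1],a0[0])
        r=least_squares(f,[ctr[0],ctr[1],a,1,1][:q0]);print(n,r.x,np.abs(r.fun).max())
# vise: jaw plate corners, crop2.3 offset (175,85)
for c in [(481,257),(593,259),(481,276),(593,276),(481,356),(593,358),(481,376),(593,376),(593,231),(483,231),(483,402),(593,404)]:
    uv=(np.array(c)+.5)/2.3-.5+[175,85]; print(c,ray('top',uv,.09)[:2],ray('top',uv,.08)[:2])
E
```

```text
A [ 0.6388  0.2181 -0.021 ] 5.551559982361027
A [ 0.6413  0.2183 -0.0236  1.309   1.3199] 1.6606400597138418
B [ 0.4981  0.2914 -2.4391] 0.4785295800381846
B [ 0.498   0.2914 -2.4391  1.0056  0.9988] 0.4847220040688853
C [ 0.3425  0.3391 -1.8591] 7.228177589099175
C [ 0.3426  0.3342 -1.8712  1.2837  1.3115] 0.8452705204028632
(481, 257) [0.5852 0.0897] [0.5863 0.0883]
(593, 259) [ 0.5851 -0.0217] [ 0.5861 -0.0241]
(481, 276) [0.5664 0.0896] [0.5672 0.0882]
(593, 276) [ 0.5682 -0.0217] [ 0.569 -0.024]
(481, 356) [0.4875 0.0893] [0.4877 0.0879]
(593, 358) [ 0.4871 -0.0213] [ 0.4873 -0.0237]
(481, 376) [0.4679 0.0892] [0.4679 0.0878]
(593, 376) [ 0.4695 -0.0213] [ 0.4695 -0.0236]
(593, 231) [ 0.613  -0.0218] [ 0.6143 -0.0242]
(483, 231) [0.6112 0.0878] [0.6124 0.0864]
(483, 402) [0.4426 0.0871] [0.4424 0.0857]
(593, 404) [ 0.4421 -0.0212] [ 0.4419 -0.0235]
```

```bash
cat >> h.py <<'E'
from scipy.spatial.transform import Rotation as Rn
def qd(th):
    c,s=np.cos(th),np.sin(th)
    M=np.array([[c,0,-s],[s,0,c],[0,-1,0]])
    q=Rn.from_matrix(M).as_quat(); return [q[3],q[0],q[1],q[2]]
def wpose():
    p=np.array(bot.read_position());q=np.array(bot.read_tool_rot())
    T=np.eye(4);T[:3,:3]=Rn.from_quat([q[1],q[2],q[3],q[0]]).as_matrix();T[:3,3]=p
    return T@bot.calibration('wrist')['hand_eye']
def wproj(C,P):
    P=np.atleast_2d(P);p=(P-C[:3,3])@C[:3,:3];q=p@bot.calibration('wrist')['mtx'].T;return q[:,:2]/q[:,2:]
def wray(C,uv,z):
    d=C[:3,:3]@np.linalg.solve(bot.calibration('wrist')['mtx'],[uv[0],uv[1],1]);c=C[:3,3];return c+d*(z-c[2])/d[2]
E
python3 - <<'E'
from h import *
np.set_printoptions(precision=4,suppress=True)
for p,ths in [((.50,.034,.28),(np.pi/2,-np.pi/2)),((.498,.291,.1),(-2.439,-2.439+np.pi)),((.55,.034,.15),(0,np.pi))]:
  for th in ths: print(p,th,bot.solve_ik(p,qd(th)))
q=bot.read_tool_rot();print(Rn.from_quat([q[1],q[2],q[3],q[0]]).as_matrix())
E
```

```text
(0.5, 0.034, 0.28) 1.5707963267948966 [-0.0795  0.2061 -0.2285  1.1362  0.     -0.0795]
(0.5, 0.034, 0.28) -1.5707963267948966 [-0.0795  0.2061 -0.2285  1.1362  0.      3.0621]
(0.498, 0.291, 0.1) -2.439 [ 0.4009  0.4918 -0.3     0.779   0.     -1.8725]
(0.498, 0.291, 0.1) 0.7025926535897931 [ 0.4009  0.4918 -0.3     0.779   0.      1.2691]
(0.55, 0.034, 0.15) 0 [-0.0722  0.3956 -0.3113  0.8639  0.      1.4986]
(0.55, 0.034, 0.15) 3.141592653589793 [-0.0722  0.3956 -0.3113  0.8639  0.     -1.643 ]
[[ 0.2394 -0.      0.9709]
 [-0.9709 -0.0001  0.2394]
 [ 0.0001 -1.     -0.    ]]
```

```bash
python3 - <<'E'
from h import *
np.set_printoptions(precision=4,suppress=True)
bot.move_pose([.46,.034,.25],qd(np.pi/2))
C=wpose();np.save('C1.npy',C);im=save('wrist','w1');print(C,bot.read_clock())
E
```

```text
[[ 0.0004  0.9455  0.3256  0.3768]
 [ 1.     -0.0005  0.0002  0.0328]
 [ 0.0003  0.3256 -0.9455  0.3923]
 [ 0.      0.      0.      1.    ]] 3.0917
```

View pics/w1.png

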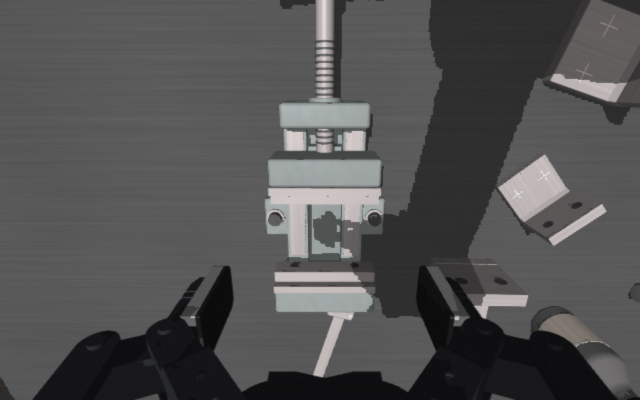

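```bash
python3 -c "
import cv2
a=cv2.imread('pics/w1.png')
cv2.imwrite('pics/w1a.png',cv2.resize(a[145:320,255:395],None,fx=3.4,fy=3.4,interpolation=2))"
```

```text
(no output)
```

View pics/w1a.png

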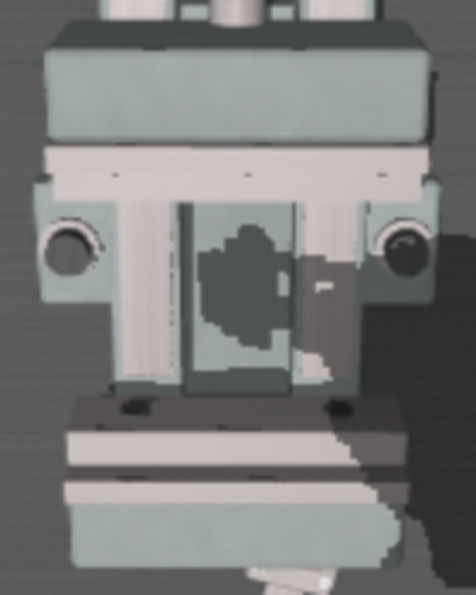

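```bash
python3 - <<'E'
from h import *
np.set_printoptions(precision=4,suppress=True)
C=np.load('C1.npy')
for n,c,z in [('fix step front',(67,432),.08),('fix step front R',(406,433),.08),('step back',(67,466),.08),('step back R',(406,466),.08),('face top',(65,481),.09),('face top R',(408,482),.09),('backL',(74,567),.09),('backR',(400,567),.09),('s back L',(46,50),.09),('s back R',(429,52),.09),('s 140',(46,140),.09),('s147',(45,147),.09),('s147R',(429,149),.09),('s175',(50,176),.09),('s step L',(54,202),.08),('R',(421,202),.08)]:
    print(n,wray(C,(np.array(c)+.5)/3.4-.5+[255,145],z)[:2])
E
```

```text
fix step front [ 0.5659 -0.0222]
fix step front R [0.5664 0.0874]
step back [ 0.5786 -0.0228]
step back R [0.5787 0.088 ]
face top [ 0.5777 -0.0219]
face top R [0.5781 0.0872]
backL [ 0.6104 -0.0207]
backR [0.6105 0.0862]
s back L [ 0.4389 -0.0201]
s back R [0.4395 0.0861]
s 140 [ 0.4649 -0.0216]
s147 [ 0.4669 -0.022 ]
s147R [0.4676 0.0876]
s175 [ 0.4757 -0.021 ]
s step L [ 0.4871 -0.0221]
R [0.4872 0.088 ]
```

```bash
python3 - <<'E'
from h import *
np.set_printoptions(precision=4,suppress=True)
bot.set_gripper(0.0)
q=qd(np.pi/2)
bot.move_linear([.412,.033,.12],speed=.2)
print(bot.move_linear([.412,.033,.074],speed=.1,until_force=6), bot.read_position(),bot.read_ft_force())
print(bot.move_linear([.45,.033,.074],speed=.03,until_force=3.0)); p=np.array(bot.read_position());print(p,bot.read_ft_force())
bot.move_linear([p[0]+.024,.033,.074],speed=.04); print(bot.read_position(),bot.read_ft_force())
p=np.array(bot.read_position())
bot.move_linear([p[0]-.02,.033,.074],speed=.1)
bot.move_linear([.42,.033,.25],speed=.25)
C=wpose();np.save('C2.npy',C);im=save('wrist','w2');print(bot.read_clock())
cv2.imwrite('pics/w2a.png',cv2.resize(im[145:320,255:395,::-1],None,fx=3.4,fy=3.4,interpolation=2))
E
```

```text
False [0.4126 0.033  0.0745] [ 0.1299  0.0919 -0.344 ]
True
[0.4277 0.033  0.0737] [-0.3244 -0.0618 -0.9019]
[0.4504 0.0331 0.0733] [-4.9027  0.2552 -2.8017]
8.0333
```

View pics/w2.png

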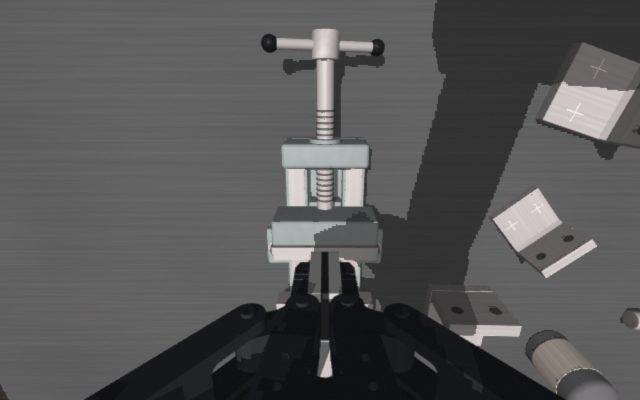

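View pics/w2a.png

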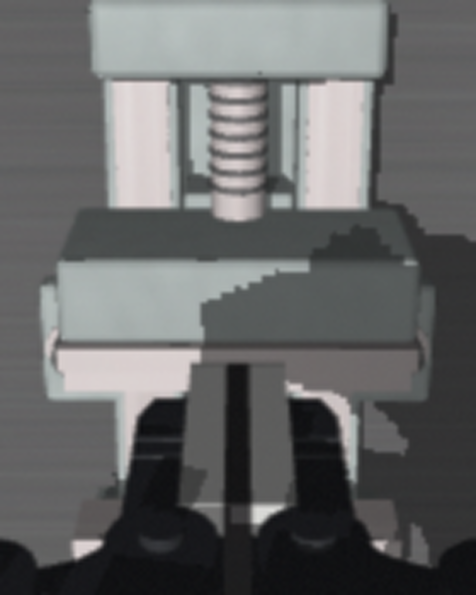

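```bash
python3 - <<'E'
from h import *
np.set_printoptions(precision=4,suppress=True)
C=np.load('C2.npy')
for n,c,z in [('back L',(60,261),.09),('back R',(416,263),.09),('step L',(64,391),.08),('topplate L',(57,349),.09)]:
    print(n,wray(C,(np.array(c)+.5)/3.4-.5+[255,145],z)[:2])
# push ~4 mm more
bot.move_linear([.43,.033,.11],speed=.25)
bot.move_linear([.43,.033,.074],speed=.1,until_force=6)
print(bot.move_linear([.458,.033,.074],speed=.03,until_force=3.0), bot.read_position()[0])
bot.move_linear([.4552,.033,.074],speed=.03);print(bot.read_position())
bot.move_linear([.43,.033,.074],speed=.1)
bot.move_linear([.42,.033,.25],speed=.25)
C=wpose();np.save('C3.npy',C);im=save('wrist','w3');print(bot.read_clock())
cv2.imwrite('pics/w3a.png',cv2.resize(im[145:320,255:395,::-1],None,fx=3.4,fy=3.4,interpolation=2))
E
```

```text
back L [ 0.4611 -0.0197]
back R [0.4617 0.0854]
step L [ 0.5098 -0.0224]
topplate L [ 0.49  -0.022]
True 0.4506371254646205
[0.454  0.0331 0.0735]
11.575
```

View pics/w3a.png

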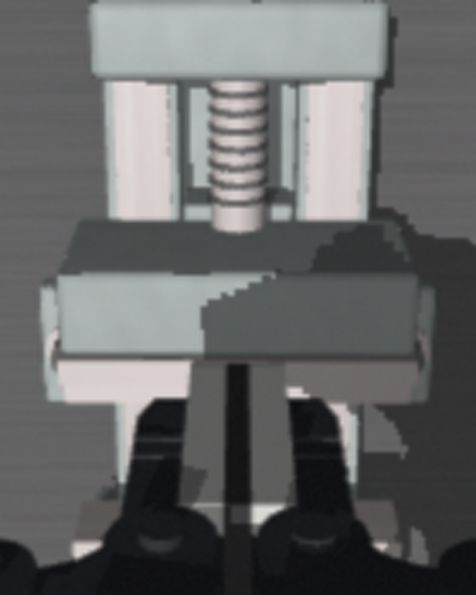

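```bash
python3 - <<'E'
from h import *
np.set_printoptions(precision=4,suppress=True)
bot.move_pose([.5201,.3101,.19],qd(.7026))
bot.set_gripper(0.55)
C=wpose();np.save('C4.npy',C);im=save('wrist','w4');print(bot.read_clock(),bot.read_position())
a=-2.4391;R=np.array([[np.cos(a),-np.sin(a),0],[np.sin(a),np.cos(a),0],[0,0,1]])
P=np.array([(-.035,.032,.064),(-.035,-.032,.064),(-.023,.032,.064),(-.023,-.032,.064),(.035,.032,.012),(.035,-.032,.012)])@R.T+[.498,.2914,0]
uv=wproj(C,P);print(uv)
v=im[:,:,::-1].copy()
for u in uv: cv2.circle(v,tuple(int(round(i)) for i in u),2,(0,0,255),-1)
cv2.imwrite('pics/w4a.png',v)
E
```

```text
13.3833 [0.5202 0.31   0.1901]
[[330.887  225.1231]
 [331.4456 154.25  ]
 [317.5035 225.1192]
 [317.0322 154.2419]
 [263.0913 205.5503]
 [259.1485 144.2918]]
```

View pics/w4a.png

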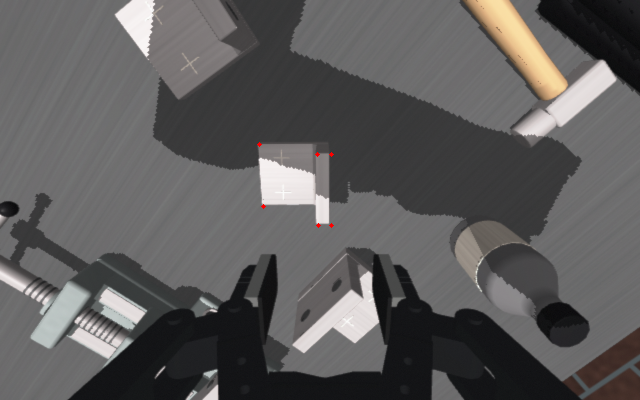

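```bash
python3 - <<'E'
from h import *
np.set_printoptions(precision=4,suppress=True)
bot.move_linear([.5201,.3101,.08],speed=.15)
print(bot.move_linear([.5201,.3101,.028],speed=.08,until_force=8))
bot.set_gripper(0.0,grasp_force=80);print(bot.read_position(),bot.read_gripper_width())
bot.move_linear([.5201,.3101,.06],speed=.06);print(bot.read_ft_force(),bot.read_gripper_width())
bot.move_linear([.5201,.3101,.24],speed=.2)
bot.move_pose([.5685,.0328,.24],qd(0))
bot.move_linear([.5685,.0328,.135],speed=.12)
print(bot.read_position(),bot.read_ft_force(),bot.read_clock())
C=wpose();np.save('C5.npy',C);save('wrist','w5');im=save('top','t5');im2=save('scene','s5')
cv2.imwrite('pics/t5a.png',cv2.resize(im[165:300,350:460,::-1],None,fx=4.4,fy=4.4,interpolation=2))
cv2.imwrite('pics/s5a.png',cv2.resize(im2[80:220,220:390,::-1],None,fx=4,fy=4,interpolation=2))
E
```

```text
False
[0.52   0.3098 0.0286] 0.1307806007882107
[-0.1181 -0.6003 -6.9246] 0.12730417562690016
[0.5693 0.0329 0.1358] [ 1.4234 -0.2896 -6.9022] 19.3333
```

View pics/w5.png

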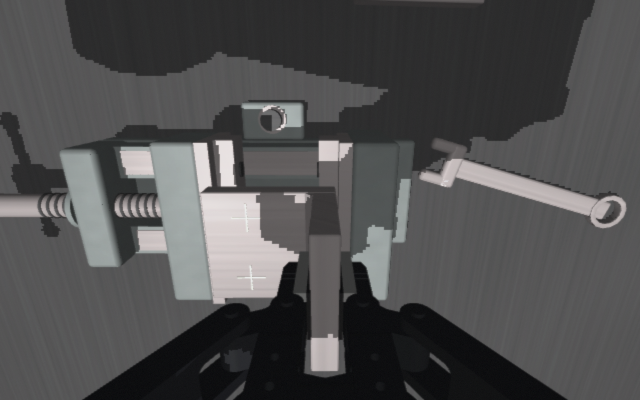

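View pics/s5a.png

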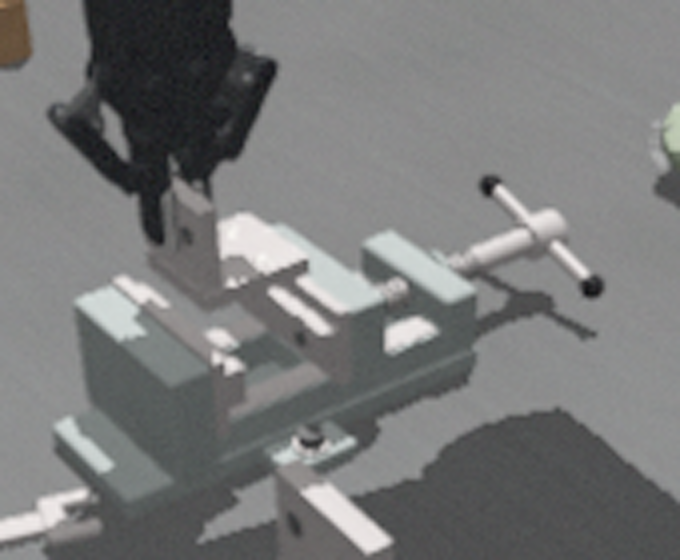

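```bash
python3 - <<'E'
from h import *
C=np.load('C5.npy')
im=cv2.imread('pics/w5.png')
o=np.array([.5693-.029,.0329,.1358-.0286])
s=np.array([-1,-1,1])
def dr(P,col):
    for u in wproj(C,P): cv2.circle(v,tuple(int(round(i*3)) for i in (u-[150,130])),3,col,-1)
v=cv2.resize(im[130:320,150:420],None,fx=3,fy=3,interpolation=2)
dr(np.array([(-.035,-.032,.0),(-.035,.032,.0),(.035,.032,.012),(.035,-.032,.012),(.035,-.032,0),(.035,.032,0),(-.023,-.032,.064),(-.035,-.032,.064)])*s+o,(0,0,255))
vo=np.array([.578,.0328,0])
dr(np.array([(0,-.055,.09),(0,.055,.09),(.012,-.055,.08),(.077,-.055,.09),(.065,-.055,.08),(.065,.055,.08),(.113,-.055,.09),(.113,.055,.09)])*s+vo,(0,255,0))
cv2.imwrite('pics/w5b.png',v)
E
```

```text
(no output)
```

View pics/w5b.png

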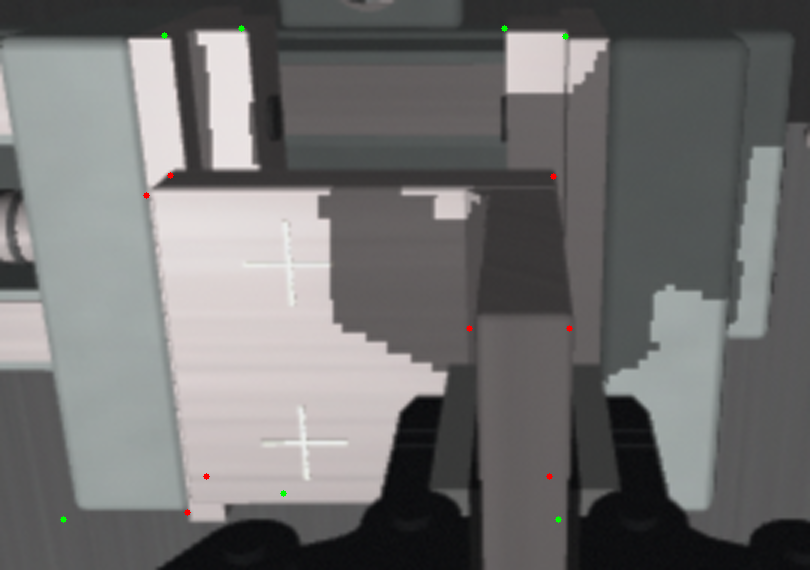

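```bash
python3 - <<'E'
from h import *
np.set_printoptions(precision=4,suppress=True)
C=np.load('C5.npy')
for n,c,z in [('sl face',(174,38),.09),('sl step',(251,31),.08),('sl top plate start',(129,38),.09),('fx step',(505,33),.08),('fx face top',(567,37),.09),('fx back of plate',(609,40),.09),('br end top',(151,190),.1192),('br end bot',(167,173),.1072),('br heel bot',(553,173),.1072),('br top out',(572,313),.1712),('br top in',(479,313),.1712)]:
    print(n,wray(C,(np.array(c)+.5)/3-.5+[150,130],z))
a=cv2.imread('pics/w5.png')[135:200,190:370]
cv2.imwrite('pics/w5c.png',cv2.resize(a,None,fx=4.4,fy=4.4,interpolation=2))
E
```

```text
sl face [0.5027 0.0874 0.09  ]
sl step [0.5149 0.0873 0.08  ]
sl top plate start [0.4941 0.0874 0.09  ]
fx step [0.5661 0.087  0.08  ]
fx face top [0.5782 0.0877 0.09  ]
fx back of plate [0.5862 0.0871 0.09  ]
br end top [0.5062 0.0661 0.1192]
br end bot [0.5047 0.0655 0.1072]
br heel bot [0.5752 0.0656 0.1072]
br top out [0.5755 0.067  0.1712]
br top in [0.5644 0.067  0.1712]
```

View pics/w5c.png

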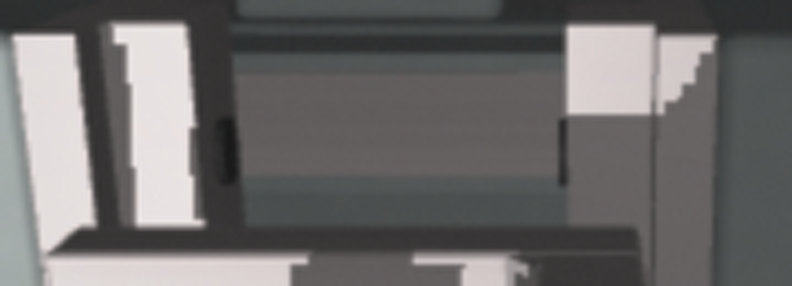

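View pics/t5a.png

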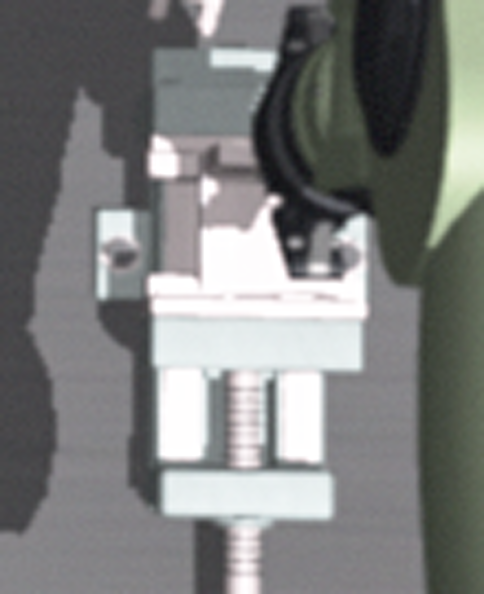

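```bash
python3 - <<'E'
from h import *
np.set_printoptions(precision=4,suppress=True)
p=np.array(bot.read_position());print(p)
x,y=.5685,.0318
bot.move_linear([x,y,.114],speed=.06);print(bot.read_position(),bot.read_ft_force())
print(bot.move_linear([x,y,.1045],speed=.015,until_force=4.0));print(bot.read_position(),bot.read_ft_force(),bot.read_moment(),bot.read_clock())
C=wpose();np.save('C6.npy',C);im=save('wrist','w6')
cv2.imwrite('pics/w6a.png',cv2.resize(im[130:320,150:420,::-1],None,fx=2.9,fy=2.9,interpolation=2))
im2=save('scene','s6');cv2.imwrite('pics/s6a.png',cv2.resize(im2[80:220,220:390,::-1],None,fx=4,fy=4,interpolation=2))
E
```

```text
[0.5693 0.0328 0.136 ]
[0.568  0.0318 0.1134] [ 0.476  -0.2806 -7.162 ]
True
[0.5688 0.0318 0.1086] [-0.0853  0.896   5.9693] [-0.0255 -0.0885 -0.0131] 20.4333
```

View pics/w6a.png

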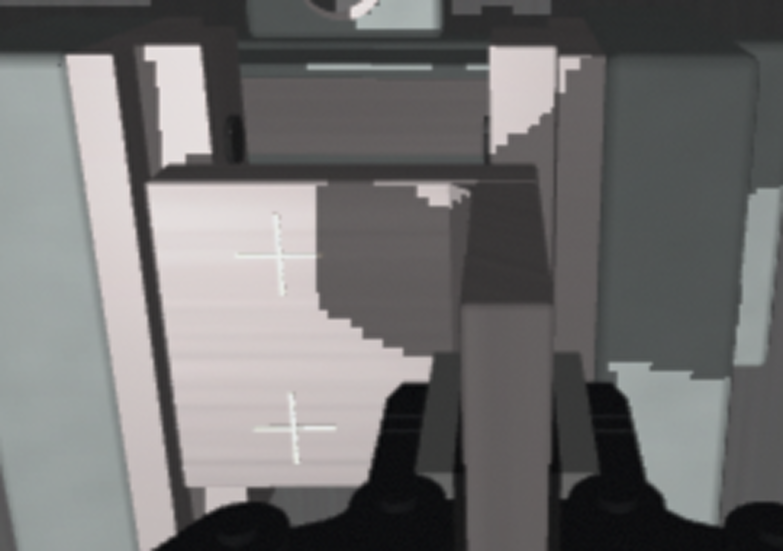

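View pics/s6a.png

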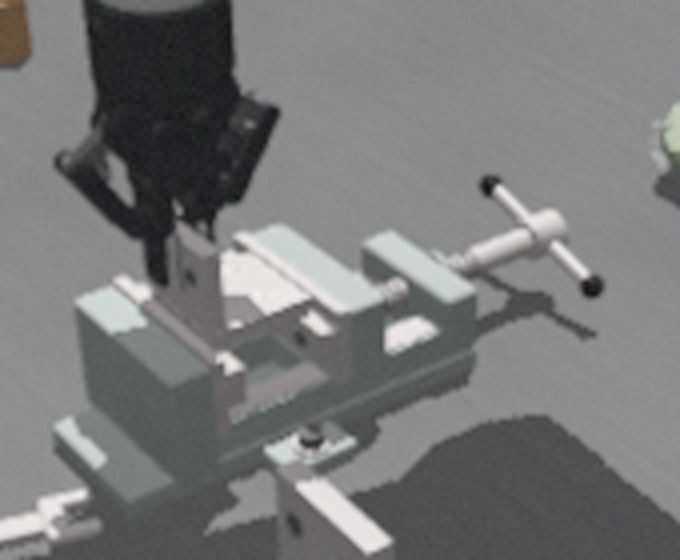

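```bash
python3 - <<'E'
from h import *
np.set_printoptions(precision=4,suppress=True)
bot.set_gripper(0.4)
p=np.array(bot.read_position());print(p)
bot.move_linear([p[0],p[1],.22],speed=.15)
bot.set_gripper(0.0)
bot.move_pose([.43,.0325,.2],qd(np.pi/2))
bot.move_linear([.43,.0325,.074],speed=.15)
print(bot.read_position(),bot.read_ft_force(),bot.read_clock())
print(bot.move_linear([.475,.0325,.074],speed=.02,until_force=14.0)); print(bot.read_position(),bot.read_ft_force(),bot.read_clock())
E
```

```text
[0.5666 0.0319 0.1063]
[0.4306 0.0324 0.0745] [ 0.3373  0.0817 -0.2894] 24.625
True
[0.46   0.0326 0.0728] [-0.7328 -0.0769 -0.4339] 26.1917
```

```bash
python3 - <<'E'
from h import *
np.set_printoptions(precision=4,suppress=True)
for f in (20,26):
    print(bot.move_linear([.478,.0325,.074],speed=.02,until_force=f)); print(bot.read_position(),bot.read_ft_force())
p=np.array(bot.read_position())
bot.move_linear([p[0]-.025,.0325,.076],speed=.1)
bot.move_linear([.42,.0325,.25],speed=.2)
C=wpose();np.save('C7.npy',C);im=save('wrist','w7')
cv2.imwrite('pics/w7a.png',cv2.resize(im[145:400,230:420,::-1],None,fx=2.3,fy=2.3,interpolation=2))
bot.move_pose([.50,-.2,.3],qd(np.pi/2))
im2=save('scene','s7');cv2.imwrite('pics/s7a.png',cv2.resize(im2[80:220,220:390,::-1],None,fx=4,fy=4,interpolation=2))
im=save('top','t7');cv2.imwrite('pics/t7a.png',cv2.resize(im[165:300,350:460,::-1],None,fx=4.4,fy=4.4,interpolation=2))
print(bot.read_clock())
E
```

```text
True
[0.4598 0.0327 0.0718] [-0.0581  0.1312 -0.0601]
True
[0.4596 0.0328 0.0713] [ 0.2156 -0.5102  0.1226]
29.7917
```

View pics/s7a.png

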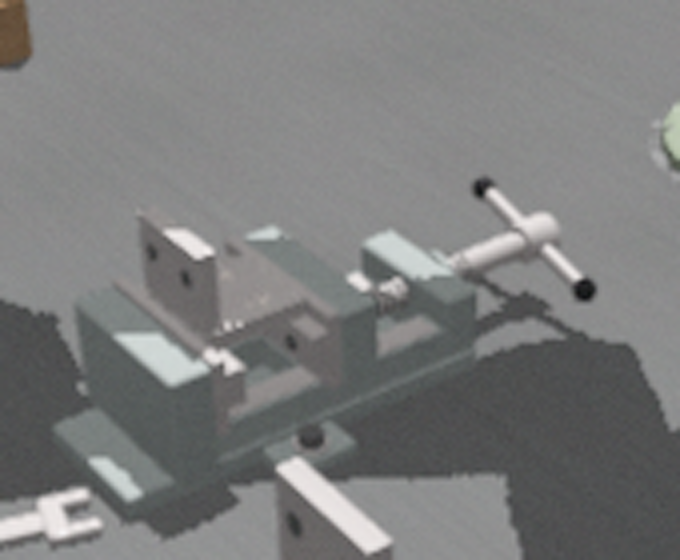

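View pics/t7a.png

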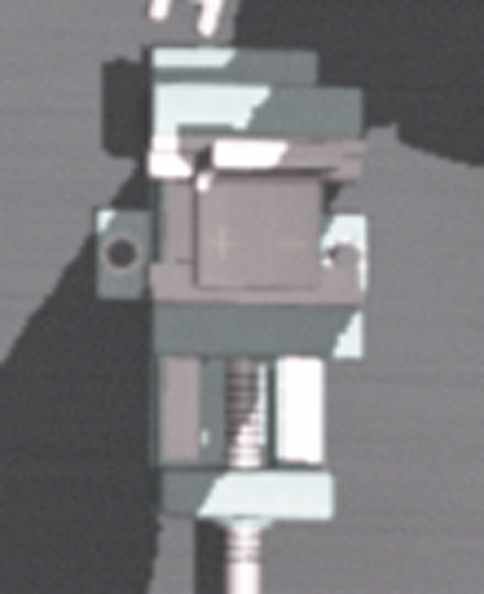

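```bash
python3 - <<'E'
from h import *
np.set_printoptions(precision=4,suppress=True)
bot.move_pose([.56,.06,.23],qd(0))
C=wpose();np.save('C8.npy',C);im=save('wrist','w8');print(bot.read_clock(),C[:3,3])
u=wproj(C,[.54,.06,.09])[0].astype(int);print(u)
x0,y0=u[0]-75,max(0,u[1]-60)
cv2.imwrite('pics/w8a.png',cv2.resize(im[y0:y0+110,x0:x0+150,::-1],None,fx=5.3,fy=5.3,interpolation=2))
s=np.array([-1,-1,1]);vo=np.array([.578,.0328,0])
print(x0,y0)
E
```

```text
31.6333 [0.5604 0.1431 0.3725]
[301 186]
226 126
```

View pics/w8a.png

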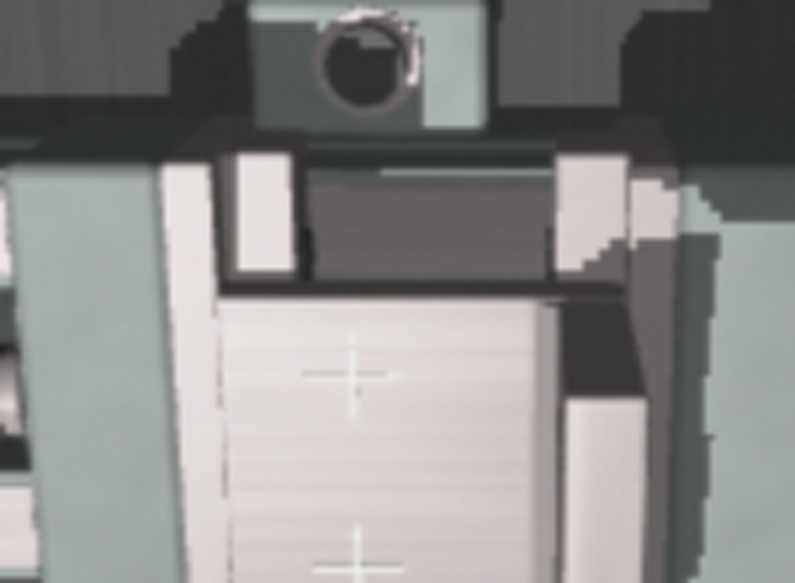

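```bash
python3 - <<'E'
from h import *
np.set_printoptions(precision=4,suppress=True)
C=np.load('C8.npy')
for n,c,z in [('step end',(590,152),.08),('br edge bot',(590,282),.08),('br edge top',(400,298),.092),('heel',(627,284),.08),('face',(628,180),.09),('end',(218,297),.092),('slface',(209,163),.09)]:
    print(n,wray(C,(np.array(c)+.5)/5.3-.5+[226,126],z))
bot.move_linear([.5,.0,.32],speed=.2)
bot.move_pose([.45,-.25,.3],qd(np.pi/2))
print(bot.read_clock()); save('top','t9')
bot.close_job()
E
```

```text
step end [0.5721 0.0879 0.08  ]
br edge bot [0.5724 0.065  0.08  ]
br edge top [0.5399 0.0654 0.092 ]
heel [0.5789 0.0646 0.08  ]
face [0.5781 0.0851 0.09  ]
end [0.5092 0.0655 0.092 ]
slface [0.5087 0.0879 0.09  ]
34.2
the job is handed in; nothing more can be done
```

The bracket is set up in the drill vise as asked, and I handed the job in at about 34 s of the 61 s allowed. No verdict comes back, so the checks below are my own.

- **Choosing the bracket:** a fit in the top camera picture showed the smallest of the three is the 70 × 64 mm one. The other two measured about 1.3 times that size.
- **Setting up:** I slid the jaw in to about 6 mm more than the bracket's length. I then lowered the bracket onto both steps until it touched at the expected height (underside at 80 mm) and let go. Finally I pushed the jaw up against the end of the base.
- **Snugness:** three pushes, set to stop at 14, 20 and 26 N, all stopped at the same jaw position.
- **Seating:** in the last wrist picture the upright lies against the fixed jaw and the base end against the sliding jaw, both within about 1 mm. The bracket lies flat and is within about 1 mm of midway along the jaws.
- **Disagreement:** before the bracket went in, the wrist camera and the push position gave jaw openings about 1 mm apart. This made no difference, because the final push closed the gap.
- **Not checked:** the arm never went near the spanner, oil bottle or hammer. I took a final top picture but did not go through it to confirm they hadn't moved.

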